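# Gauge a tube blank in the classroom's bench caliper

## Task

Stand the aluminium tube upright on the wooden bench caliper's plate between its two jaws and let go of it. Then slide the moving jaw along by its thumb post until the tube is nipped between both jaws with a light but definite push of about 5 newtons, never so hard that the jaw tilts; hold it so for a moment and let go, leaving the jaw closed on the tube. Leave the other blanks and the screwdriver alone.

Things in the scene. Friction and masses are not known exactly. Their poses are not given: they have to be found in the camera images.
- tube: Open-ended aluminium tube standing upright, 55 mm tall, bore 28 mm, outside diameter between 39 and 42 mm (that is what is gauged), about 85 g. Origin at the centre of its underside, z along the tube. The blanks beside it are a solid rod and a square block of the same metal and height.
- caliper: Plywood plate 150 (x) by 250 mm (y), 6 thick, fixed to the table. Origin: centre of its underside, z up. A beam 16 wide, top 20 mm over the table, runs along y at x = -45 mm. Both jaws stand out from it to x = +55 mm; their flat faces look along y and reach 32 mm over the table. Between them the plate is bare from x = -37 to +75 mm: the middle of the faces is near x = +15 mm.
- fixed_jaw: Fixed jaw at the caliper's +y end. Origin on the beam's centre line, in the plane of its gauging face, at the plate's top (6 mm over the table); axes as the caliper's. Its face looks to -y; the jaw lies on the +y side of the origin and reaches 100 mm out in +x.
- jaw: Moving jaw: carriage 44 x 44 mm astride the beam with an arm 100 mm out in +x. Origin mid-carriage on the beam's centre line, 6 mm over the table; axes as the caliper's. Its face looks to +y, 22 mm from the origin. Slides with about 3 N friction, stays where left; +y closes. It has springy play: force on the arm tilts it about the vertical through the origin, about 1 degree per 0.5 N m.
- thumb_post (a point): Point on the axis of the moving jaw's thumb post, 62 mm over the table. The post is an upright round wooden dowel, 20 mm in diameter, straight above the jaw's origin, from the carriage's top (32 mm over the table) to 84 mm over the table. Axes as the jaw's.
- carriage (a joint): Jaw opening in m: distance between the two gauging faces, 0 when shut, at most 0.135. It shrinks as the jaw is pushed to the caliper's +y.
- rod: Bystander: solid aluminium rod, 36 mm diameter, 55 mm tall, standing. Origin at the centre of its underside.
- block: Bystander: aluminium block 36 x 36 x 55 mm, standing. Origin at the centre of its underside.
- screwdriver: Bystander: screwdriver 170 mm long lying on the table beyond the work. Leave it there.

How it is judged:
By the outcome, as a careful person would: the job done as asked, in the order asked, and still so for the second after the job is handed in, with the robot touching nothing.
It also fails if it takes over 64 s, if anything falls off the work surface, if the arm or the gripper's body presses on something with over 40 N, if the wrist force passes 120 N, or if a joint passes its speed limit or range.

## Robot

A 7-joint arm with a two-finger parallel gripper is mounted at the origin on the work surface. World frame = base frame: x ahead of the robot, y to its left, z up, the work surface at z = 0. Lengths are in m, angles in degrees, forces in N, time in s.
With the tool pointing down it reaches from about 0.425 to 0.875 m from the base axis. Payload 4.7 kg.
Tool frame: the origin (TCP) lies on the mounting face of the last link; the fingertips stand 182 mm ahead of it and the grasp point (between the pads) lies 164 mm ahead of it; z points along the fingers, y is the line along which they close (so a half turn about z gives the same grasp; the last joint's range is limited). The gripper opens to 87 mm and grips with 3 to 60 N. Pads are 19 mm wide; open, the fingers measure 117 mm over their backs; the gripper's body (75 mm by 190 mm) begins 51 mm behind the grasp point.
Start: joints at [-75.338, 18.392, -4.016, 83.108, 1.295, 78.541, -3.26], TCP at [0.156, 0.631, 0.405] pointing down, gripper open.
Joint ranges: [-163.93, 163.93], [-17.29, 119.83], [-79.2, 71.16], [3.27, 140.29], [-89.18, 269.18], [5.43, 117.66], [-154.24, 154.24]. Speed limits (degrees/s): [147.25, 147.25, 180, 180, 180, 180, 180].

## Interface

Orientations are given as [roll, pitch, yaw] about the fixed x, y, z axes, in that order (R = Rz(yaw) Ry(pitch) Rx(roll)).
In Python, from cell import env gives the robot as it stands.
- The arm moves only by the tool servo_tool, never from a script. Its argument "plan" is a list of rows, each an object with "xyz": the shift along the tool's x, y, z in cm, a list of three; "twist": the turn, a rotation vector about the tool's x, y, z in degrees, a list of three; "jaw": the closure, from 0 (fully open) to 1 (shut). In form: [{"xyz": [x, y, z], "twist": [wx, wy, wz], "jaw": jaw}, ...]. A call has 1 to 10 rows; each row is the pose to reach, as a shift and turn from the pose commanded when the call began, along the tool's axes at that moment; what a row does not reach only later rows make up. A row lasts 1/12 s, in which the tool goes at most 41.7 mm and 7.16 degrees, less where a joint would pass 70% of its speed; a pose out of reach is approached as far as the arm can. A call with a gripper value outside its range is refused whole. The fingers move at their own pace and stop on an object; "newtons" is the grip in N (left out, the last holds). Time passes only in rows, so rows that repeat a pose let the fingers close. It gives the time, the measured TCP pose, the force, the opening and the grip force at its end, in the units of the state.
- env.get_obs(): the state, without advancing time (a new reading comes with each control period).
- env.read_camera(name): name is "side" or "top" or "wrist"; returns a dict with "img" (480x640x3 uint8, red, green, blue), "camera_matrix" (3x3 intrinsics, pixels), "R" (3x3) and "t" (3): a world point X has camera coordinates R X + t. Camera axes: x right, y down, z forward; pixel columns grow to the right and rows downward; lengths in m; the calibration is good to about 2 mm. A picture is of the moment at which its call begins. There is no depth.
- env.sign_off(): hands the job in; it is judged then, once.
The state is a dict: "time_s": time; "qpos": joint angles; "joint_velocities": joint speeds; "effort": joint torques, N m; "tool_pos": TCP position; "tool_rot": TCP orientation; "force": force on the tool from outside, world axes, zero at the start; "wrist_torque": the same for the moment, N m; "grip_width": finger opening in m; "grasp_force": force on a finger pad.
Only numpy, scipy, OpenCV 4.12 (cv2) and the standard library are available. Lean on these libraries where they do the work, as an engineer would, in place of code of your own. Each camera call takes 0.05 s, during which the arm holds its last target. There are 200 camera calls.

## Working session

There is one attempt and no reset: what is moved stays moved. The work goes in short steps, Python scripts to look and compute and a tool call to move; the robot and the scene stay as the last step left them, time stands still between calls to the robot, and variables do not carry over. Pictures are saved under pics/ and viewed, at most 10 in all, crops included, and the job is handed in when it is done.

Besides the shell and the picture viewer there is one more tool, called after ">>>" as a command line: name --argument value ..., lists and objects as JSON in quotes. servo_tool: Moves the arm, as the interface text tells. Its arguments: {"type":"object","properties":{"plan":{"type":"array","items":{"type":"object","properties":{"xyz":{"type":"array","items":{"type":"number"}},"twist":{"type":"array","items":{"type":"number"}},"jaw":{"type":"number"}}}},"newtons":{"type":"number"}},"required":["plan"]}

```bash
mkdir -p pics; ls
python3 - <<'E'
from cell import env
import cv2,numpy as np,pickle
d={}
for n in("top","side"):
    c=env.read_camera(n);d[n]=c
    cv2.imwrite(f"pics/{n}0.png",c["img"][:,:,::-1]);print(n,c["camera_matrix"].tolist(),np.round(c["R"],3).tolist(),np.round(c["t"],3).tolist())
pickle.dump(d,open("cam0.pkl","wb"))
o=env.get_obs();print({k:o[k] for k in("time_s","tool_pos","tool_rot","force","grip_width")})
E
```

```text
pics
top [[572.501231938219, 0.0, 317.58113468508105], [0.0, 572.501231938219, 247.9529970664537], [0.0, 0.0, 1.0]] [[0.008, -1.0, -0.03], [-0.984, -0.003, -0.179], [0.179, 0.031, -0.983]] [-0.054, 0.621, 0.882]
side [[454.2722358637216, 0.0, 323.6014474276902], [0.0, 454.2722358637216, 238.1031515943842], [0.0, 0.0, 1.0]] [[0.983, -0.185, -0.014], [-0.139, -0.688, -0.712], [0.122, 0.702, -0.702]] [-0.628, 0.072, 0.974]
{'time_s': 0.1, 'tool_pos': array([0.15560125, 0.63090661, 0.40376277]), 'tool_rot': array([-1.79900007e+02,  5.18753280e-03,  1.66150979e+02]), 'force': array([ 0.50450487, -0.51822626,  0.66257377]), 'grip_width': 0.08738305558117496}
```

View pics/top0.png

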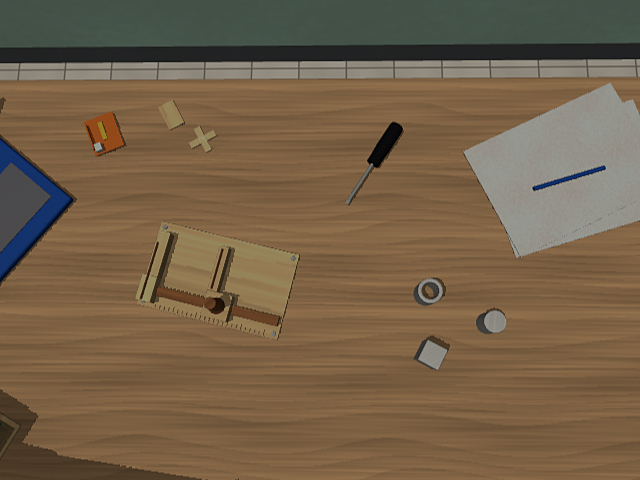

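View pics/side0.png

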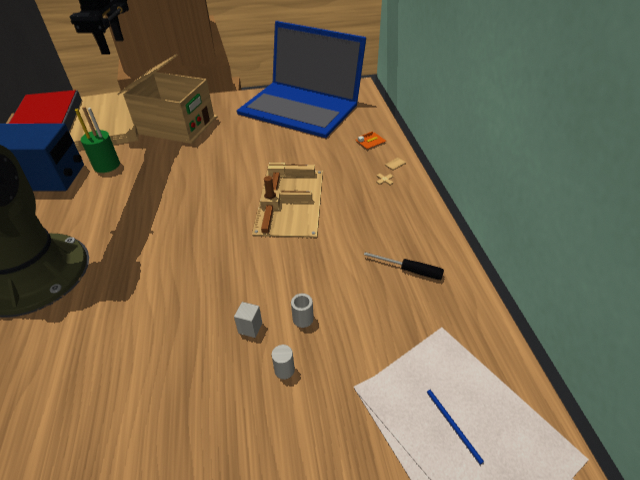

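The top view shows the tube at about (431,291), the block at (433,353) and the rod at (495,321). The caliper plate's corners are near (163,223), (299,255), (277,338) and (137,302), with the post top near (210,303). I'll enlarge these next.

Run:
```python
import cv2,pickle,numpy as np
d=pickle.load(open("cam0.pkl","rb"));t=d["top"]["img"][:,:,::-1]
a=cv2.resize(t[210:350,125:310],None,fx=4.3,fy=4.3,interpolation=cv2.INTER_CUBIC)
cv2.imwrite("pics/cal.png",a[:600])
b=cv2.resize(t[265:380,400:515],None,fx=5,fy=5,interpolation=cv2.INTER_CUBIC)
cv2.imwrite("pics/tube.png",b)
```

```text
(no output)
```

View pics/cal.png

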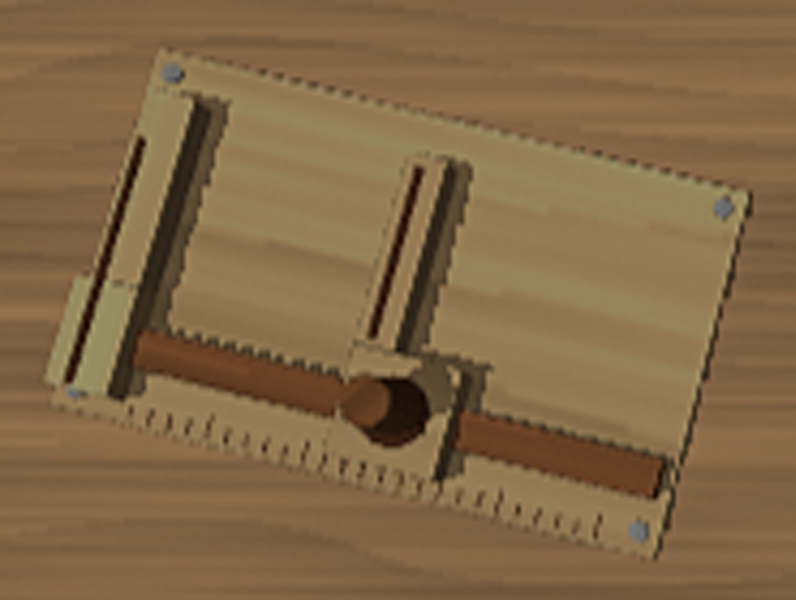

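View pics/tube.png

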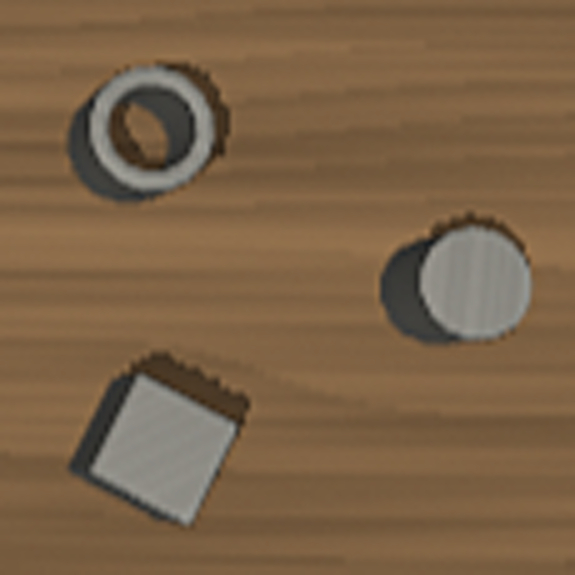

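The crops show the tube ring centred at crop (153,128), the rod at (475,283) and the block at (165,448). Plate corners are at crop (160,48), (750,192), (655,558) and (50,402). The post top is at about (365,400), and the jaw face edges run (410,157)-(362,340) and (195,100)-(115,395).

```bash
cat > h.py <<'E'
import numpy as np,cv2
def ray(c,px,z):
    K,R,t=c["camera_matrix"],np.array(c["R"]),np.array(c["t"])
    d=R.T@np.linalg.inv(K)@np.array([px[0],px[1],1.]);o=-R.T@t
    return (o+d*(z-o[2])/d[2])
def proj(c,X):
    p=c["camera_matrix"]@(np.array(c["R"])@X+c["t"]);return p[:2]/p[2]
E
python3 - <<'E'
import pickle,numpy as np
from h import *
np.set_printoptions(precision=4,suppress=True)
d=pickle.load(open("cam0.pkl","rb"));c=d["top"]
A=lambda x,y:((x+.5)/4.3-.5+125,(y+.5)/4.3-.5+210)
B=lambda x,y:((x+.5)/5-.5+400,(y+.5)/5-.5+265)
cs=np.array([ray(c,A(*p),.006)[:2] for p in[(160,48),(750,192),(655,558),(50,402)]])
L=np.array([[75,125],[75,-125],[-75,-125],[-75,125]])/1000
# rigid fit
m=cs.mean(0);H=L.T@(cs-m);th=np.arctan2(H[0,1]-H[1,0],H[0,0]+H[1,1])
R=np.array([[np.cos(th),-np.sin(th)],[np.sin(th),np.cos(th)]])
print("cal",m,np.degrees(th),"res mm",(cs-m-L@R.T)*1e3)
loc=lambda p:(R.T@(p[:2]-m))*1e3
post=ray(c,A(365,401),.084);print("post",post,loc(post))
for n,p in dict(mj1=(410,157),mj2=(364,340),fj1=(195,100),fj2=(115,395),mjend=(443,160)).items():print(n,loc(ray(c,A(*p),.032)))
for n,p in dict(tube=(153,128),rod=(475,283),block=(165,448)).items():print(n,ray(c,B(*p),.055))
s=d["side"]
for n,p in dict(tube=(302,302),rod=(283,354)).items():print("side",n,ray(s,p,.055))
for x in(m,):print("target caliper pt",m+R@[.015,.05])
E
```

```text
cal [0.5757 0.1212] -13.732509704311681 res mm [[-0.7407 -0.4372]
 [-0.213   0.5674]
 [ 0.4276  0.058 ]
 [ 0.5262 -0.1882]]
post [0.5276 0.1169 0.084 ] [-45.6469 -15.5467]
mj1 [52.1087  6.0396]
mj2 [-21.5659   3.5906]
fj1 [53.6379 95.3148]
fj2 [-65.5929  91.7372]
mjend [54.0821 -6.928 ]
tube [ 0.5524 -0.2324  0.055 ]
rod [ 0.5037 -0.3326  0.055 ]
block [ 0.4514 -0.2334  0.055 ]
side tube [ 0.5547 -0.2361  0.055 ]
side rod [ 0.5071 -0.3373  0.055 ]
target caliper pt [0.6021 0.1662]
```

```bash
cat >> h.py <<'E'
from scipy.spatial.transform import Rotation as Ro
M=np.array([.5757,.1212]);TH=np.radians(-13.73)
CR=np.array([[np.cos(TH),-np.sin(TH)],[np.sin(TH),np.cos(TH)]])
def cal(x,y):return M+CR@[x/1000,y/1000]      # caliper mm -> world
def loc(p):return CR.T@(np.array(p)[:2]-M)*1e3
def move(pos,rot,tgt,yaw=76.27):   # tgt = grasp-point world xyz -> cm, deg in tool axes
    R=Ro.from_euler("xyz",rot,degrees=True);G=Ro.from_euler("xyz",[180,0,yaw],degrees=True)
    tcp=np.array(tgt)+[0,0,.164]
    return np.round(R.inv().apply(tcp-pos)*100,2),np.round((R.inv()*G).as_rotvec(degrees=True),2)
E
python3 - <<'E'
from h import *
from cell import env
o=env.get_obs();p,r=o["tool_pos"],o["tool_rot"];print(o["time_s"])
print(move(p,r,[.45,.25,.22],120))
print(move([.45,.25,.384],[180,0,120],[.5535,-.234,.12]))
print("place",cal(15,62))
E
```

```text
0.1
(array([-37.7 , -29.93,   2.03]), array([-0.09,  0.05, 46.15]))
(array([-47.09, -15.24,  10.  ]), array([ 0.  , -0.  , 43.73]))
place [0.60498688 0.17786815]
```

>>> servo_tool --plan '[{"xyz": [-3,-2.4,0.2],"twist": [0,0,4.5],"jaw": 0},{"xyz": [-6,-4.8,0.4],"twist": [0,0,9],"jaw": 0},{"xyz": [-9,-7.2,0.6],"twist": [0,0,13.5],"jaw": 0},{"xyz": [-12,-9.6,0.8],"twist": [0,0,18],"jaw": 0},{"xyz": [-15,-12,1],"twist": [0,0,22.5],"jaw": 0},{"xyz": [-18,-14.4,1.2],"twist": [0,0,27],"jaw": 0},{"xyz": [-21,-16.8,1.4],"twist": [0,0,31.5],"jaw": 0},{"xyz": [-24,-19.2,1.6],"twist": [0,0,36],"jaw": 0},{"xyz": [-27,-21.6,1.8],"twist": [0,0,40],"jaw": 0},{"xyz": [-30,-24,2],"twist": [0,0,45],"jaw": 0}]'

```text
time_s: 0.93
tool_pos: [0.3901, 0.3244, 0.3845]
tool_rot: [-180.0, -0.0, 121.0]
force: [-0.2, 0.4, 0.2]
grip_width: 0.0873
grasp_force: 0.0
```

```bash
cat > go.py <<'E'
import sys
from h import *
from cell import env
o=env.get_obs();p,r=o["tool_pos"],o["tool_rot"]
print(round(o["time_s"],2),p.round(4),r.round(2),"F",o["force"].round(2),"w",round(o["grip_width"],4),round(float(o["grasp_force"]),1),"gp local",loc(p).round(1),"qj7",o["qpos"][6].round(1))
a=[float(v) for v in sys.argv[1:]]
if a:print(move(p,r,a))
E
python3 go.py .5535 -.234 .12
```

```text
0.93 [0.3901 0.3244 0.3845] [-1.7999e+02 -1.0000e-02  1.2095e+02] F [-0.21  0.42  0.2 ] w 0.0873 0.0 gp local [-228.5  153.3] qj7 -11.4
(array([-56.29, -14.7 ,  10.04]), array([-2.000e-02, -0.000e+00,  4.468e+01]))
```

>>> servo_tool --plan '[{"xyz": [-3.8,-1,0.5],"twist": [0,0,4.5],"jaw": 0},{"xyz": [-7.6,-2,1],"twist": [0,0,9],"jaw": 0},{"xyz": [-11.4,-3,1.5],"twist": [0,0,13.5],"jaw": 0},{"xyz": [-15.2,-4,2],"twist": [0,0,18],"jaw": 0},{"xyz": [-19,-5,2.5],"twist": [0,0,22.5],"jaw": 0},{"xyz": [-22.8,-6,3],"twist": [0,0,27],"jaw": 0},{"xyz": [-26.6,-7,3.5],"twist": [0,0,31.5],"jaw": 0},{"xyz": [-30.4,-8,4],"twist": [0,0,36],"jaw": 0},{"xyz": [-34.2,-9,4.5],"twist": [0,0,40.5],"jaw": 0},{"xyz": [-38,-10,5],"twist": [0,0,44.7],"jaw": 0}]'

```text
time_s: 1.77
tool_pos: [0.5003, -0.0526, 0.3345]
tool_rot: [180.0, -0.0, 76.2]
force: [0.3, 0.5, -0.0]
grip_width: 0.0871
grasp_force: 0.0
```

```bash
python3 go.py .5535 -.234 .12
```

```text
1.77 [ 0.5003 -0.0526  0.3345] [ 1.7999e+02 -4.0000e-02  7.6240e+01] F [ 0.28  0.47 -0.03] w 0.0871 0.0 gp local [ -32.  -186.7] qj7 -8.7
(array([-16.36,   9.48,   5.04]), array([ 0.01, -0.04, -0.03]))
```

>>> servo_tool --plan '[{"xyz": [-3.3,1.9,1],"twist": [0,0,0],"jaw": 0},{"xyz": [-6.5,3.8,2],"twist": [0,0,0],"jaw": 0},{"xyz": [-9.8,5.7,3],"twist": [0,0,0],"jaw": 0},{"xyz": [-13.1,7.6,4],"twist": [0,0,0],"jaw": 0},{"xyz": [-15.5,9,4.8],"twist": [0,0,0],"jaw": 0},{"xyz": [-16.4,9.5,5],"twist": [0,0,0],"jaw": 0},{"xyz": [-16.4,9.5,5],"twist": [0,0,0],"jaw": 0}]'

```text
time_s: 2.35
tool_pos: [0.5536, -0.2354, 0.2836]
tool_rot: [-179.9, 0.1, 76.2]
force: [-0.5, 0.0, -0.5]
grip_width: 0.0872
grasp_force: 0.0
```

Run:
```python
from cell import env
import cv2
c=env.read_camera("wrist");cv2.imwrite("pics/w1.png",c["img"][:,:,::-1])
from h import *
for z in(.055,):print(proj(c,np.array([.5535,-.234,z])),proj(c,np.array([.5735,-.234,z])),proj(c,np.array([.5535,-.214,z])))
o=env.get_obs();print(o["tool_pos"]);print(proj(c,o["tool_pos"]-[0,0,.164+.065]))
import pickle;pickle.dump(c,open("w1.pkl","wb"))
```

```text
[315.49920865 263.2081091 ] [350.95309982 254.949116  ] [306.60922998 228.94658474]
[ 0.55392072 -0.23320683  0.28405398]
[315.89646279 261.73773985]
```

View pics/w1.png

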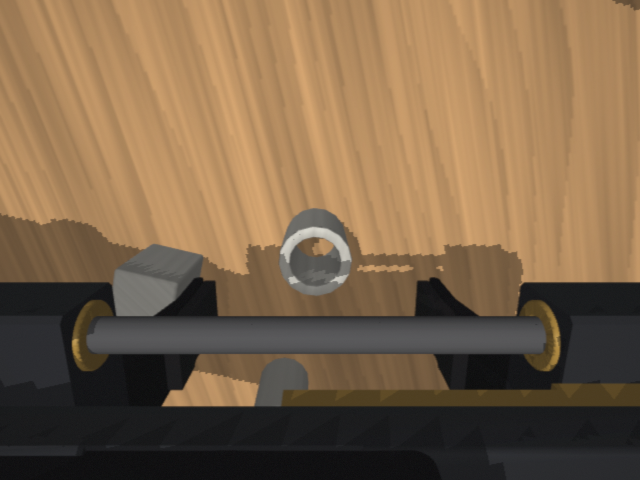

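The wrist view shows the tube ring centred at (315.5,260.5). The prediction was (315.5,263), so the error is about 1.5 mm and I can descend.

>>> servo_tool --plan '[{"xyz": [0,0,2.5],"twist": [0,0,0],"jaw": 0},{"xyz": [0,0,5],"twist": [0,0,0],"jaw": 0},{"xyz": [0,0,7],"twist": [0,0,0],"jaw": 0},{"xyz": [0,0,7.8],"twist": [0,0,0],"jaw": 0},{"xyz": [0,0,7.8],"twist": [0,0,0],"jaw": 0}]'

```text
time_s: 2.82
tool_pos: [0.5539, -0.2299, 0.2051]
tool_rot: [-179.8, -0.1, 76.6]
force: [-0.7, 0.3, -0.1]
grip_width: 0.0876
grasp_force: 0.0
```

>>> servo_tool --plan '[{"xyz": [0,0,0],"twist": [0,0,0],"jaw": 0.4},{"xyz": [0,0,0],"twist": [0,0,0],"jaw": 0.7},{"xyz": [0,0,0],"twist": [0,0,0],"jaw": 0.7},{"xyz": [0,0,0],"twist": [0,0,0],"jaw": 0.7},{"xyz": [0,0,0],"twist": [0,0,0],"jaw": 0.7},{"xyz": [0,0,0],"twist": [0,0,0],"jaw": 0.7},{"xyz": [0,0,0],"twist": [0,0,0],"jaw": 0.7},{"xyz": [0,0,0],"twist": [0,0,0],"jaw": 0.7},{"xyz": [0,0,0],"twist": [0,0,0],"jaw": 0.7}]' --newtons 15

```text
time_s: 3.57
tool_pos: [0.5543, -0.2324, 0.2068]
tool_rot: [-180.0, -0.0, 76.4]
force: [-0.2, 0.9, 1.7]
grip_width: 0.0407
grasp_force: 15.0
```

```bash
python3 go.py .605 .1779 .14
```

```text
3.57 [ 0.5543 -0.2324  0.2068] [-1.7998e+02 -1.0000e-02  7.6440e+01] F [-0.25  0.9   1.71] w 0.0407 15.0 gp local [  63.1 -348.6] qj7 22.1
(array([41.08, -4.69, -9.71]), array([-0.02, -0.01,  0.17]))
```

>>> servo_tool --plan '[{"xyz": [0,0,-2],"twist": [0,0,0],"jaw": 0.7},{"xyz": [0,0,-5],"twist": [0,0,0],"jaw": 0.7},{"xyz": [0,0,-8],"twist": [0,0,0],"jaw": 0.7},{"xyz": [2,-0.2,-10],"twist": [0,0,0],"jaw": 0.7},{"xyz": [5,-0.6,-10],"twist": [0,0,0],"jaw": 0.7},{"xyz": [8.5,-1,-10],"twist": [0,0,0],"jaw": 0.7},{"xyz": [12,-1.4,-10],"twist": [0,0,0],"jaw": 0.7},{"xyz": [15.5,-1.8,-10],"twist": [0,0,0],"jaw": 0.7},{"xyz": [19,-2.2,-10],"twist": [0,0,0],"jaw": 0.7},{"xyz": [22,-2.6,-10],"twist": [0,0,0],"jaw": 0.7}]'

```text
time_s: 4.4
tool_pos: [0.5806, -0.0097, 0.3066]
tool_rot: [-180.0, -0.1, 76.5]
force: [0.6, -0.0, -1.3]
grip_width: 0.0401
grasp_force: 15.0
```

>>> servo_tool --plan '[{"xyz": [3,-0.3,0],"twist": [0,0,0],"jaw": 0.7},{"xyz": [6,-0.6,0],"twist": [0,0,0],"jaw": 0.7},{"xyz": [9,-1,0],"twist": [0,0,0],"jaw": 0.7},{"xyz": [12,-1.3,0],"twist": [0,0,0],"jaw": 0.7},{"xyz": [15,-1.7,0],"twist": [0,0,0],"jaw": 0.7},{"xyz": [17.5,-2,0],"twist": [0,0,0],"jaw": 0.7},{"xyz": [18.7,-2.1,0],"twist": [0,0,0],"jaw": 0.7},{"xyz": [19,-2.1,0],"twist": [0,0,0],"jaw": 0.7},{"xyz": [19,-2.1,0],"twist": [0,0,0],"jaw": 0.7}]'

```text
time_s: 5.15
tool_pos: [0.6047, 0.1771, 0.3064]
tool_rot: [-180.0, 0.1, 76.5]
force: [-0.4, -0.6, -1.0]
grip_width: 0.0403
grasp_force: 15.0
```

```bash
python3 go.py .605 .1779 .055
```

```text
5.15 [0.6047 0.1771 0.3064] [-1.7999e+02  7.0000e-02  7.6490e+01] F [-0.38 -0.58 -0.99] w 0.0403 15.0 gp local [14.9 61.2] qj7 -22.8
(array([0.1 , 0.01, 8.74]), array([-0.01,  0.07,  0.22]))
```

>>> servo_tool --plan '[{"xyz": [0,0,2.5],"twist": [0,0,0],"jaw": 0.7},{"xyz": [0,0,5],"twist": [0,0,0],"jaw": 0.7},{"xyz": [0,0,7],"twist": [0,0,0],"jaw": 0.7},{"xyz": [0,0,8.2],"twist": [0,0,0],"jaw": 0.7},{"xyz": [0,0,8.8],"twist": [0,0,0],"jaw": 0.7},{"xyz": [0,0,9],"twist": [0,0,0],"jaw": 0.7},{"xyz": [0,0,9],"twist": [0,0,0],"jaw": 0.7}]'

```text
time_s: 5.73
tool_pos: [0.6052, 0.1762, 0.2172]
tool_rot: [180.0, -0.0, 76.4]
force: [0.1, -0.4, -0.7]
grip_width: 0.0404
grasp_force: 15.0
```

```bash
python3 go.py
python3 - <<'E'
from cell import env
import cv2,pickle
d={n:env.read_camera(n) for n in("side","top")};pickle.dump(d,open("cam1.pkl","wb"))
a=cv2.resize(d["side"]["img"][130:250,230:345,::-1],None,fx=5,fy=5,interpolation=cv2.INTER_CUBIC)
cv2.imwrite("pics/s1.png",a)
E
```

```text
5.73 [0.6052 0.1762 0.2172] [179.96  -0.    76.37] F [ 0.12 -0.45 -0.66] w 0.0404 15.0 gp local [15.6 60.5] qj7 -20.4
```

View pics/s1.png

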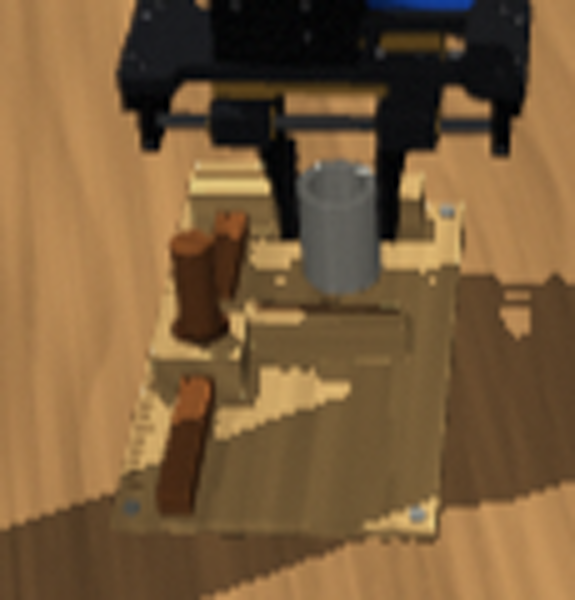

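The side crop shows the tube at (340,290) hanging between the jaws, clear of both. I'll lower it the last 4–5 mm.

>>> servo_tool --plan '[{"xyz": [0,0,0.2],"twist": [0,0,0],"jaw": 0.7},{"xyz": [0,0,0.3],"twist": [0,0,0],"jaw": 0.7},{"xyz": [0,0,0.4],"twist": [0,0,0],"jaw": 0.7},{"xyz": [0,0,0.4],"twist": [0,0,0],"jaw": 0.7},{"xyz": [0,0,0.4],"twist": [0,0,0],"jaw": 0.7}]'

```text
time_s: 6.25
tool_pos: [0.6048, 0.1773, 0.2129]
tool_rot: [180.0, -0.0, 76.5]
force: [0.0, 0.0, -0.8]
grip_width: 0.0401
grasp_force: 15.0
```

```bash
python3 go.py
```

```text
6.25 [0.6048 0.1773 0.2129] [ 1.7999e+02 -1.0000e-02  7.6460e+01] F [ 0.02  0.01 -0.8 ] w 0.0401 15.0 gp local [14.9 61.4] qj7 -20.3
```

>>> servo_tool --plan '[{"xyz": [0,0,0.05],"twist": [0,0,0],"jaw": 0.7},{"xyz": [0,0,0.1],"twist": [0,0,0],"jaw": 0.7},{"xyz": [0,0,0.1],"twist": [0,0,0],"jaw": 0.7},{"xyz": [0,0,0.1],"twist": [0,0,0],"jaw": 0.7}]'

```text
time_s: 6.58
tool_pos: [0.6049, 0.1772, 0.2128]
tool_rot: [-180.0, -0.0, 76.4]
force: [-2.6, -0.1, 5.6]
grip_width: 0.0403
grasp_force: 15.0
```

>>> servo_tool --plan '[{"xyz": [0,0,-0.05],"twist": [0,0,0],"jaw": 0.5},{"xyz": [0,0,-0.05],"twist": [0,0,0],"jaw": 0.3},{"xyz": [0,0,-0.05],"twist": [0,0,0],"jaw": 0.25},{"xyz": [0,0,-0.05],"twist": [0,0,0],"jaw": 0.25},{"xyz": [0,0,-0.05],"twist": [0,0,0],"jaw": 0.25}]'

```text
time_s: 7.0
tool_pos: [0.6047, 0.1772, 0.2121]
tool_rot: [-180.0, 0.0, 76.5]
force: [0.2, -0.1, -0.1]
grip_width: 0.0613
grasp_force: 0.0
```

>>> servo_tool --plan '[{"xyz": [0,0,-1],"twist": [0,0,0],"jaw": 0.25},{"xyz": [0,0,-3],"twist": [0,0,0],"jaw": 0.25},{"xyz": [0,0,-6],"twist": [0,0,0],"jaw": 0.25},{"xyz": [0,0,-9],"twist": [0,0,0],"jaw": 0.25},{"xyz": [0,0,-10],"twist": [0,0,0],"jaw": 0.6},{"xyz": [0,0,-10],"twist": [0,0,0],"jaw": 1}]'

```text
time_s: 7.5
tool_pos: [0.6061, 0.1771, 0.3166]
tool_rot: [179.7, -0.3, 76.4]
force: [-0.1, 0.1, 0.6]
grip_width: 0.0581
grasp_force: 0.0
```

Run:
```python
from h import *
from cell import env
o=env.get_obs();p,r=o["tool_pos"],o["tool_rot"];print(p,r,o["force"],o["grip_width"])
for l,z in((-45.5,-50),.14),((-45.5,-50),.075):print(l,z,move(p,r,[*cal(*l),z]))
c=env.read_camera("top")
import cv2
print(proj(c,np.array([*cal(15,62),.061])))
cv2.imwrite("pics/t2.png",cv2.resize(c["img"][200:340,115:315,::-1],None,fx=4,fy=4,interpolation=cv2.INTER_CUBIC))
```

```text
[0.60607039 0.17714429 0.31656397] [179.67406008  -0.25575691  76.43318441] [-0.08138559  0.08094771  0.6494268 ] 0.05806519414196876
(-45.5, -50) 0.14 (array([-11.14,  -6.21,   1.17]), array([ 0.33, -0.26,  0.16]))
(-45.5, -50) 0.075 (array([-11.17,  -6.25,   7.67]), array([ 0.33, -0.26,  0.16]))
[177.48751684 256.47363894]
```

View pics/t2.png

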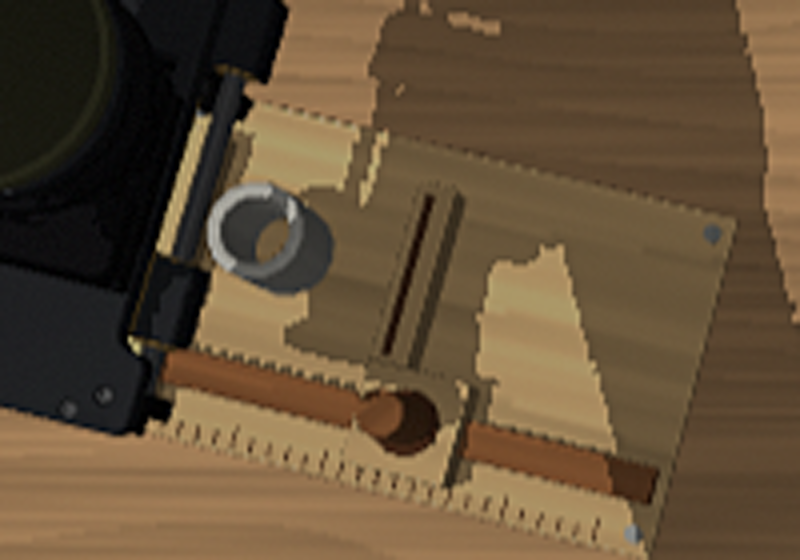

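The tube stands upright at crop (255,232), within 1–2 mm of the target. Next I bring the shut fingers behind the post.

>>> servo_tool --plan '[{"xyz": [-3,-1.7,0],"twist": [0,0,0],"jaw": 1},{"xyz": [-6,-3.3,0],"twist": [0,0,0],"jaw": 1},{"xyz": [-9,-5,0],"twist": [0,0,0],"jaw": 1},{"xyz": [-11.1,-6.2,0],"twist": [0,0,0],"jaw": 1},{"xyz": [-11.1,-6.2,0],"twist": [0,0,0],"jaw": 1},{"xyz": [-11.1,-6.2,0],"twist": [0,0,0],"jaw": 1}]'

```text
time_s: 8.05
tool_pos: [0.5173, 0.0829, 0.311]
tool_rot: [-179.9, 0.0, 76.4]
force: [0.1, 0.7, -0.3]
grip_width: 0.0158
grasp_force: 0.0
```

Run:
```python
from h import *
from cell import env
o=env.get_obs();p,r=o["tool_pos"],o["tool_rot"];print(o["time_s"],p,r,o["force"],o["grip_width"],loc(p))
print(move(p,r,[*cal(-45.5,-50),.068]))
```

```text
8.05 [0.5173123  0.08294458 0.31100361] [-1.79870653e+02  1.04660926e-03  7.63535151e+01] [ 0.13369907  0.65538093 -0.33935007] 0.015773168258455966 [-47.6394697  -51.02040844]
(array([0.1 , 0.23, 7.9 ]), array([-0.13,  0.  ,  0.08]))
```

>>> servo_tool --plan '[{"xyz": [0,0.1,2.5],"twist": [0,0,0],"jaw": 1},{"xyz": [0,0.2,5],"twist": [0,0,0],"jaw": 1},{"xyz": [0,0.2,7],"twist": [0,0,0],"jaw": 1},{"xyz": [0,0.2,7.8],"twist": [0,0,0],"jaw": 1},{"xyz": [0,0.2,7.9],"twist": [0,0,0],"jaw": 1},{"xyz": [0,0.2,7.9],"twist": [0,0,0],"jaw": 1},{"xyz": [0,0.2,7.9],"twist": [0,0,0],"jaw": 1}]'

```text
time_s: 8.63
tool_pos: [0.5212, 0.0838, 0.2341]
tool_rot: [179.9, -0.0, 76.5]
force: [0.6, -0.1, -0.1]
grip_width: 0.0004
grasp_force: 0.0
```

>>> servo_tool --plan '[{"xyz": [0.15,0,0],"twist": [0,0,0],"jaw": 1},{"xyz": [0.3,0,0],"twist": [0,0,0],"jaw": 1},{"xyz": [0.45,0,0],"twist": [0,0,0],"jaw": 1},{"xyz": [0.6,0,0],"twist": [0,0,0],"jaw": 1},{"xyz": [0.75,0,0],"twist": [0,0,0],"jaw": 1},{"xyz": [0.9,0,0],"twist": [0,0,0],"jaw": 1},{"xyz": [1.05,0,0],"twist": [0,0,0],"jaw": 1},{"xyz": [1.2,0,0],"twist": [0,0,0],"jaw": 1}]'

```text
time_s: 9.3
tool_pos: [0.5232, 0.0952, 0.2333]
tool_rot: [180.0, -0.0, 76.5]
force: [0.3, -0.0, -0.0]
grip_width: 0.0004
grasp_force: 0.0
```

```bash
cat > f.py <<'E'
from h import *
from cell import env
o=env.get_obs();p=o["tool_pos"];print(round(o["time_s"],2),"loc",loc(p).round(2),"z",p[2].round(4),"Fy along closing",(-(CR.T@o["force"][:2])[1]).round(2),"Fx",(CR.T@o["force"][:2])[0].round(2),"w",o["grip_width"].round(4),o["tool_rot"].round(2))
E
python3 f.py
```

```text
Traceback (most recent call last):
  File "f.py", line 3, in <module>
    o=env.get_obs();p=o["tool_pos"];print(round(o["time_s"],2),"loc",loc(p).round(2),"z",p[2].round(4),"Fy along closing",(-(CR.T@o["force"][:2])[1]).round(2),"Fx",(CR.T@o["force"][:2])[0].round(2),"w",o["grip_width"].round(4),o["tool_rot"].round(2))
                                                                                                                                                                                                          ^^^^^^^^^^^^^^^^^^^^^
AttributeError: 'float' object has no attribute 'round'
```

>>> servo_tool --plan '[{"xyz": [0.1,0,0],"twist": [0,0,0],"jaw": 1},{"xyz": [0.2,0,0],"twist": [0,0,0],"jaw": 1},{"xyz": [0.3,0,0],"twist": [0,0,0],"jaw": 1},{"xyz": [0.4,0,0],"twist": [0,0,0],"jaw": 1},{"xyz": [0.5,0,0],"twist": [0,0,0],"jaw": 1},{"xyz": [0.6,0,0],"twist": [0,0,0],"jaw": 1},{"xyz": [0.7,0,0],"twist": [0,0,0],"jaw": 1},{"xyz": [0.8,0,0],"twist": [0,0,0],"jaw": 1}]'

```text
time_s: 9.97
tool_pos: [0.5251, 0.1025, 0.2332]
tool_rot: [-180.0, 0.0, 76.4]
force: [-0.9, -2.8, 2.1]
grip_width: 0.0004
grasp_force: 1.4
```

```bash
sed -i 's/o\["grip_width"\].round(4)/o["grip_width"]/' f.py; python3 f.py
```

```text
9.97 loc [-44.73 -30.21] z 0.2332 Fy along closing 2.94 Fx -0.19 w 0.0003559906521919117 [-1.7999e+02  3.0000e-02  7.6420e+01]
```

>>> servo_tool --plan '[{"xyz": [0.15,0,0],"twist": [0,0,0],"jaw": 1},{"xyz": [0.3,0,0],"twist": [0,0,0],"jaw": 1},{"xyz": [0.45,0,0],"twist": [0,0,0],"jaw": 1},{"xyz": [0.6,0,0],"twist": [0,0,0],"jaw": 1},{"xyz": [0.75,0,0],"twist": [0,0,0],"jaw": 1},{"xyz": [0.9,0,0],"twist": [0,0,0],"jaw": 1},{"xyz": [1.05,0,0],"twist": [0,0,0],"jaw": 1},{"xyz": [1.2,0,0],"twist": [0,0,0],"jaw": 1},{"xyz": [1.35,0,0],"twist": [0,0,0],"jaw": 1},{"xyz": [1.5,0,0],"twist": [0,0,0],"jaw": 1}]'

```text
time_s: 10.8
tool_pos: [0.5286, 0.1175, 0.2333]
tool_rot: [180.0, -0.0, 76.4]
force: [-1.0, -3.0, 0.9]
grip_width: 0.0001
grasp_force: 1.4
```

>>> servo_tool --plan '[{"xyz": [0.1,0,0],"twist": [0,0,0],"jaw": 1},{"xyz": [0.2,0,0],"twist": [0,0,0],"jaw": 1},{"xyz": [0.3,0,0],"twist": [0,0,0],"jaw": 1},{"xyz": [0.4,0,0],"twist": [0,0,0],"jaw": 1},{"xyz": [0.5,0,0],"twist": [0,0,0],"jaw": 1},{"xyz": [0.6,0,0],"twist": [0,0,0],"jaw": 1},{"xyz": [0.7,0,0],"twist": [0,0,0],"jaw": 1},{"xyz": [0.8,0,0],"twist": [0,0,0],"jaw": 1},{"xyz": [0.9,0,0],"twist": [0,0,0],"jaw": 1},{"xyz": [1.0,0,0],"twist": [0,0,0],"jaw": 1}]'

```text
time_s: 11.63
tool_pos: [0.531, 0.1272, 0.2333]
tool_rot: [180.0, -0.0, 76.4]
force: [-0.3, -3.8, 0.4]
grip_width: 0.0005
grasp_force: 1.4
```

```bash
python3 f.py
```

```text
11.63 loc [-44.87  -4.76] z 0.2333 Fy along closing 3.73 Fx 0.56 w 0.0004658951741797537 [180.    -0.    76.45]
```

>>> servo_tool --plan '[{"xyz": [0.06,0,0],"twist": [0,0,0],"jaw": 1},{"xyz": [0.12,0,0],"twist": [0,0,0],"jaw": 1},{"xyz": [0.18,0,0],"twist": [0,0,0],"jaw": 1},{"xyz": [0.24,0,0],"twist": [0,0,0],"jaw": 1},{"xyz": [0.3,0,0],"twist": [0,0,0],"jaw": 1},{"xyz": [0.36,0,0],"twist": [0,0,0],"jaw": 1},{"xyz": [0.42,0,0],"twist": [0,0,0],"jaw": 1},{"xyz": [0.48,0,0],"twist": [0,0,0],"jaw": 1},{"xyz": [0.54,0,0],"twist": [0,0,0],"jaw": 1},{"xyz": [0.6,0,0],"twist": [0,0,0],"jaw": 1}]'

```text
time_s: 12.47
tool_pos: [0.5323, 0.1329, 0.2333]
tool_rot: [-180.0, 0.0, 76.4]
force: [-0.1, -4.2, 0.6]
grip_width: 0.0004
grasp_force: 1.7
```

>>> servo_tool --plan '[{"xyz": [0.05,0,0],"twist": [0,0,0],"jaw": 1},{"xyz": [0.1,0,0],"twist": [0,0,0],"jaw": 1},{"xyz": [0.15,0,0],"twist": [0,0,0],"jaw": 1},{"xyz": [0.2,0,0],"twist": [0,0,0],"jaw": 1},{"xyz": [0.25,0,0],"twist": [0,0,0],"jaw": 1},{"xyz": [0.3,0,0],"twist": [0,0,0],"jaw": 1},{"xyz": [0.35,0,0],"twist": [0,0,0],"jaw": 1},{"xyz": [0.4,0,0],"twist": [0,0,0],"jaw": 1},{"xyz": [0.45,0,0],"twist": [0,0,0],"jaw": 1},{"xyz": [0.5,0,0],"twist": [0,0,0],"jaw": 1}]'

```text
time_s: 13.3
tool_pos: [0.5335, 0.1378, 0.2333]
tool_rot: [180.0, -0.0, 76.4]
force: [-0.4, -4.2, 0.9]
grip_width: 0.0007
grasp_force: 1.7
```

```bash
python3 f.py
python3 - <<'E'
from h import *
from cell import env
c=env.read_camera("side")
cv2.imwrite("pics/s2.png",cv2.resize(c["img"][130:250,230:345,::-1],None,fx=5,fy=5,interpolation=cv2.INTER_CUBIC))
E
```

```text
13.3 loc [-44.9    6.16] z 0.2333 Fy along closing 4.22 Fx 0.62 w 0.0007269336595098052 [180.    -0.    76.44]
```

View pics/s2.png

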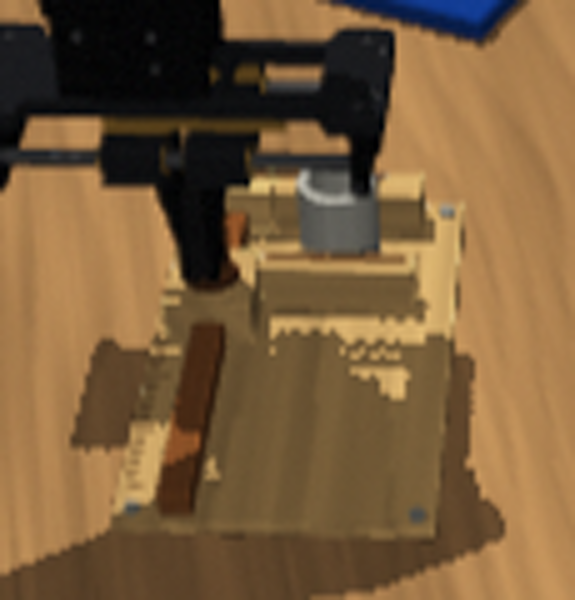

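The side crop shows the tube upright, with the jaw arm just at it and the fingers behind the post. I'll creep in small steps now.

>>> servo_tool --plan '[{"xyz": [0.04,0,0],"twist": [0,0,0],"jaw": 1},{"xyz": [0.08,0,0],"twist": [0,0,0],"jaw": 1},{"xyz": [0.12,0,0],"twist": [0,0,0],"jaw": 1},{"xyz": [0.16,0,0],"twist": [0,0,0],"jaw": 1},{"xyz": [0.2,0,0],"twist": [0,0,0],"jaw": 1}]'

```text
time_s: 13.77
tool_pos: [0.534, 0.1398, 0.2333]
tool_rot: [180.0, -0.0, 76.4]
force: [-0.5, -3.7, 0.9]
grip_width: 0.0004
grasp_force: 1.7
```

>>> servo_tool --plan '[{"xyz": [0.03,0,0],"twist": [0,0,0],"jaw": 1},{"xyz": [0.06,0,0],"twist": [0,0,0],"jaw": 1},{"xyz": [0.09,0,0],"twist": [0,0,0],"jaw": 1},{"xyz": [0.12,0,0],"twist": [0,0,0],"jaw": 1}]'

```text
time_s: 14.1
tool_pos: [0.5343, 0.1409, 0.2333]
tool_rot: [-180.0, -0.0, 76.4]
force: [-1.1, -4.0, 1.2]
grip_width: 0.0004
grasp_force: 1.7
```

>>> servo_tool --plan '[{"xyz": [0.03,0,0],"twist": [0,0,0],"jaw": 1},{"xyz": [0.06,0,0],"twist": [0,0,0],"jaw": 1},{"xyz": [0.09,0,0],"twist": [0,0,0],"jaw": 1},{"xyz": [0.12,0,0],"twist": [0,0,0],"jaw": 1}]'

```text
time_s: 14.43
tool_pos: [0.5346, 0.1421, 0.2333]
tool_rot: [180.0, -0.0, 76.4]
force: [-0.6, -2.5, 1.1]
grip_width: 0.0011
grasp_force: 1.7
```

>>> servo_tool --plan '[{"xyz": [0.03,0,0],"twist": [0,0,0],"jaw": 1},{"xyz": [0.06,0,0],"twist": [0,0,0],"jaw": 1},{"xyz": [0.09,0,0],"twist": [0,0,0],"jaw": 1}]'

```text
time_s: 14.68
tool_pos: [0.5348, 0.143, 0.2333]
tool_rot: [-180.0, -0.0, 76.4]
force: [-0.9, -4.0, -0.7]
grip_width: 0.0003
grasp_force: 1.7
```

>>> servo_tool --plan '[{"xyz": [0.03,0,0],"twist": [0,0,0],"jaw": 1},{"xyz": [0.06,0,0],"twist": [0,0,0],"jaw": 1},{"xyz": [0.09,0,0],"twist": [0,0,0],"jaw": 1}]'

```text
time_s: 14.93
tool_pos: [0.535, 0.1438, 0.2333]
tool_rot: [180.0, -0.0, 76.4]
force: [-0.6, -3.7, 0.3]
grip_width: 0.0006
grasp_force: 1.7
```

>>> servo_tool --plan '[{"xyz": [0.03,0,0],"twist": [0,0,0],"jaw": 1},{"xyz": [0.06,0,0],"twist": [0,0,0],"jaw": 1},{"xyz": [0.09,0,0],"twist": [0,0,0],"jaw": 1}]'

```text
time_s: 15.18
tool_pos: [0.5351, 0.1445, 0.2333]
tool_rot: [-180.0, 0.0, 76.4]
force: [-0.3, -4.9, 2.2]
grip_width: 0.0005
grasp_force: 2.2
```

>>> servo_tool --plan '[{"xyz": [0.02,0,0],"twist": [0,0,0],"jaw": 1},{"xyz": [0.04,0,0],"twist": [0,0,0],"jaw": 1},{"xyz": [0.04,0,0],"twist": [0,0,0],"jaw": 1}]'

```text
time_s: 15.43
tool_pos: [0.5352, 0.1447, 0.2333]
tool_rot: [-180.0, 0.0, 76.4]
force: [-2.0, -5.5, 1.2]
grip_width: 0.0005
grasp_force: 2.4
```

>>> servo_tool --plan '[{"xyz": [0.02,0,0],"twist": [0,0,0],"jaw": 1},{"xyz": [0.04,0,0],"twist": [0,0,0],"jaw": 1},{"xyz": [0.05,0,0],"twist": [0,0,0],"jaw": 1},{"xyz": [0.05,0,0],"twist": [0,0,0],"jaw": 1}]'

```text
time_s: 15.77
tool_pos: [0.5353, 0.1449, 0.2333]
tool_rot: [-180.0, 0.1, 76.4]
force: [-1.2, -6.4, 2.5]
grip_width: 0.0
grasp_force: 2.7
```

```bash
python3 f.py
cat > avg.py <<'E'
from h import *
from cell import env
F=[]
for i in range(4):env.read_camera("top");F.append(-(CR.T@env.get_obs()["force"][:2])[1])
print(np.round(F,2),np.mean(F))
E
python3 avg.py
```

```text
15.77 loc [-44.88  13.47] z 0.2333 Fy along closing 6.45 Fx 0.37 w 5.916177031152557e-06 [-1.7997e+02  6.0000e-02  7.6420e+01]
[5.47 6.52 5.06 6.38] 5.85555202907862
```

>>> servo_tool --plan '[{"xyz": [0.02,0,0],"twist": [0,0,0],"jaw": 1},{"xyz": [0.04,0,0],"twist": [0,0,0],"jaw": 1},{"xyz": [0.06,0,0],"twist": [0,0,0],"jaw": 1},{"xyz": [0.08,0,0],"twist": [0,0,0],"jaw": 1},{"xyz": [0.08,0,0],"twist": [0,0,0],"jaw": 1}]'

```text
time_s: 16.38
tool_pos: [0.5354, 0.1453, 0.2333]
tool_rot: [-179.9, 0.1, 76.4]
force: [-2.2, -6.2, 2.7]
grip_width: 0.0008
grasp_force: 3.2
```

```bash
python3 f.py; python3 avg.py
```

```text
16.38 loc [-44.87  13.87] z 0.2333 Fy along closing 6.59 Fx -0.69 w 0.0007506938251726977 [-1.7995e+02  1.0000e-01  7.6410e+01]
[6.43 7.11 6.46 6.58] 6.64529519198829
```

>>> servo_tool --plan '[{"xyz": [0.03,0,0],"twist": [0,0,0],"jaw": 1},{"xyz": [0.06,0,0],"twist": [0,0,0],"jaw": 1},{"xyz": [0.09,0,0],"twist": [0,0,0],"jaw": 1},{"xyz": [0.11,0,0],"twist": [0,0,0],"jaw": 1},{"xyz": [0.11,0,0],"twist": [0,0,0],"jaw": 1}]'

```text
time_s: 17.0
tool_pos: [0.5356, 0.1459, 0.2333]
tool_rot: [-179.9, 0.1, 76.4]
force: [-3.6, -7.3, 4.9]
grip_width: 0.0003
grasp_force: 3.9
```

```bash
python3 f.py; python3 avg.py
```

```text
17.0 loc [-44.85  14.46] z 0.2333 Fy along closing 7.94 Fx -1.77 w 0.00033697247360769934 [-1.7992e+02  1.5000e-01  7.6390e+01]
[8.77 8.78 7.21 8.37] 8.28202638459519
```

The push averages about 8.2 N, which is a nip of about 5 N after the 3 N slide friction. I'll hold it for a moment, then back off.

>>> servo_tool --plan '[{"xyz": [0,0,0],"twist": [0,0,0],"jaw": 1},{"xyz": [0,0,0],"twist": [0,0,0],"jaw": 1},{"xyz": [0,0,0],"twist": [0,0,0],"jaw": 1},{"xyz": [0,0,0],"twist": [0,0,0],"jaw": 1},{"xyz": [0,0,0],"twist": [0,0,0],"jaw": 1},{"xyz": [0,0,0],"twist": [0,0,0],"jaw": 1},{"xyz": [0,0,0],"twist": [0,0,0],"jaw": 1},{"xyz": [0,0,0],"twist": [0,0,0],"jaw": 1},{"xyz": [0,0,0],"twist": [0,0,0],"jaw": 1},{"xyz": [0,0,0],"twist": [0,0,0],"jaw": 1}]'

```text
time_s: 18.03
tool_pos: [0.5356, 0.1458, 0.2333]
tool_rot: [-179.9, 0.1, 76.4]
force: [-2.9, -7.4, 4.2]
grip_width: 0.0004
grasp_force: 3.9
```

>>> servo_tool --plan '[{"xyz": [-0.1,0,0],"twist": [0,0,0],"jaw": 1},{"xyz": [-0.2,0,0],"twist": [0,0,0],"jaw": 1},{"xyz": [-0.4,0,0],"twist": [0,0,0],"jaw": 1},{"xyz": [-0.8,0,0],"twist": [0,0,0],"jaw": 1},{"xyz": [-1.4,0,0],"twist": [0,0,0],"jaw": 1},{"xyz": [-2.2,0,0],"twist": [0,0,0],"jaw": 1},{"xyz": [-3,0,0],"twist": [0,0,0],"jaw": 1},{"xyz": [-3,0,-2],"twist": [0,0,0],"jaw": 1},{"xyz": [-3,0,-5],"twist": [0,0,0],"jaw": 1},{"xyz": [-3,0,-8],"twist": [0,0,0],"jaw": 1}]'

```text
time_s: 18.87
tool_pos: [0.5282, 0.1172, 0.3134]
tool_rot: [-179.9, 0.1, 76.4]
force: [0.1, -0.1, 0.1]
grip_width: 0.0003
grasp_force: 0.0
```

>>> servo_tool --plan '[{"xyz": [-2,0,-2],"twist": [0,0,0],"jaw": 1},{"xyz": [-5,0,-3],"twist": [0,0,0],"jaw": 1},{"xyz": [-8,0,-3],"twist": [0,0,0],"jaw": 1},{"xyz": [-11,0,-3],"twist": [0,0,0],"jaw": 1},{"xyz": [-13,0,-3],"twist": [0,0,0],"jaw": 1},{"xyz": [-13,0,-3],"twist": [0,0,0],"jaw": 1},{"xyz": [-13,0,-3],"twist": [0,0,0],"jaw": 1}]'

```text
time_s: 19.45
tool_pos: [0.498, -0.0097, 0.3435]
tool_rot: [180.0, -0.1, 76.3]
force: [0.6, 0.9, -0.5]
grip_width: 0.0004
grasp_force: 0.0
```

```bash
python3 f.py
python3 - <<'E'
from h import *
from cell import env
c=env.read_camera("top")
cv2.imwrite("pics/t3.png",cv2.resize(c["img"][200:340,115:315,::-1],None,fx=4,fy=4,interpolation=cv2.INTER_CUBIC))
E
```

```text
19.45 loc [ -44.45 -145.64] z 0.3435 Fy along closing -1.02 Fx 0.35 w 0.0003911676630744073 [ 1.7998e+02 -1.0000e-01  7.6260e+01]
```

View pics/t3.png

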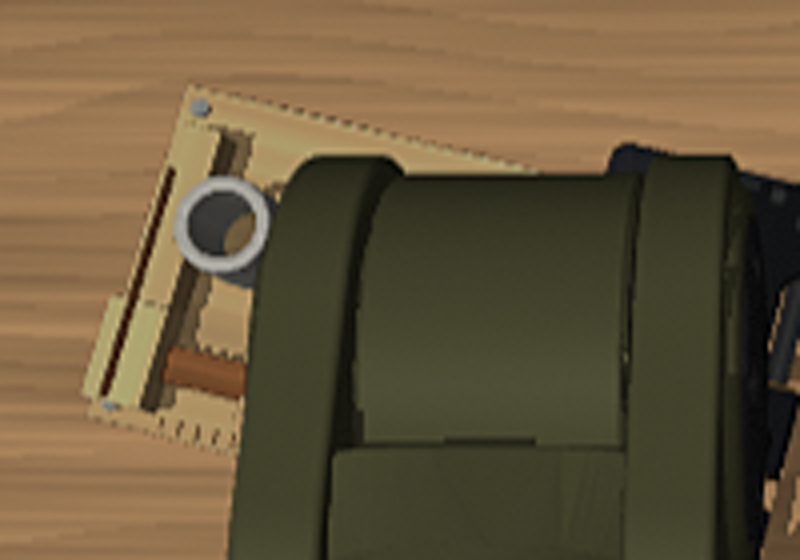

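The final view shows the tube upright against the fixed jaw, ring centre at crop (223,226). That puts it about 73 mm along the caliper's y, where a tube of about 40 mm should sit. The arm is clear, so I'm handing in.

```bash
python3 -c "
from cell import env
print(env.sign_off())"
```

```text
the job is handed in; nothing more can be done
None
```

The tube stands upright on the plate between the jaws; I closed the moving jaw on it with about 5 N (8.2 N push less about 3 N slide friction), held it about 1.5 s, let go and handed the job in, though the arm hid the moving jaw in the last picture, so its staying closed was not seen directly.

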